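# Tip the bracket tray so the brackets slide to the picking end

## Task

Put the stray bracket that lies on the bench into the tipping tray, in the back half with the other three. Then push the tray's lip down until you feel the tray come to rest on its rubber stop, keep it pressed lightly there for a good second until all four brackets have slid down past the ribs to the lip end, and ease the tray back up level without letting it snap and without forcing it. Do not rake the brackets by hand, and leave everything else where it is.

Things in the scene. Friction and masses are not known exactly. Their poses are not given: they have to be found in the camera images.
- stand: grey steel stand fixed to the bench: base plate 280 x 220 x 8 mm, two side cheeks (60 mm long, up to 138 mm high) just outside the tray's long walls, carrying the hinge. Origin: centre of the base plate, on the bench; +x points from the hinge to the tray's lip end. It carries the stop post.
- stop_post (a point): top of the stop's fixed post under the tray, on the stand at x = 110 mm, 38 mm above the bench. From it rises a set screw with a rubber-tipped spring plunger, set differently each time (in no reading, hard to see): the tray meets it at a tilt between 0.26 and 0.42 rad. The plunger gives by 1 mm per 4 N at the post (about 1.7 N per mm of lip travel), for up to 8 mm.
- tray (a joint): tilt of the tray, rad: 0 = level (its rest, held by a return spring), grows as the lip goes down. About 4 to 8 N straight down on the lip tilts it, depending on where the brackets lie; seated on the stop means at least 3 N on the stop, or 2 N more at the lip than just before it. Never push the tray with over 16 N nor let it swing up faster than 1 rad/s. Brackets start to slide at 0.14 to 0.24 rad.
- tray_hinge (a point): middle of the tray's level hinge axis, at mid-length of the tray, at its underside, 120 mm above the bench. The axis runs across the tray (y).
- tray_floor (a point): centre of the aluminium tray's inner floor, 4 mm above the hinge axis; x along the tray to the lip end, y across, z up from the floor; turns with the tray. Inside x -146 to +146, y -81 to +81 mm; walls 4 mm thick, 24 mm high. A small rib on each long wall at x = 30 mm: the picking end is beyond it; the back half is x below 20 mm. Polished: brackets slide with friction about 0.19.
- tray_lip (a point): the push lip: a flat flange sticking out from the top of the tray's end wall, 45 mm long (149 to 194 mm from the hinge), 170 mm wide, 4 mm thick. This point is on its upper face on the centre line, 175 mm from the hinge axis along x, 28 mm above the tray's underside. Turns with the tray.
- stray: zinc-steel bracket 44 x 20 mm with a black plastic block; the stray one, flat on the bench beyond the lip end. Base plate 44 (x) x 20 (y) x 4 mm; black block 20 x 20 mm, from 4 to 22 mm high, centred at x = -12 mm; upright steel tab 4 mm thick, 26 mm high, centred at x = +20 mm. 50 g. Origin: centre of the underside. All of it is 20 mm wide along y: grip it across y.
- stray_grip (a point): grip point of the stray bracket, at x = -8 mm, 12 mm above its underside; axes as the bracket's.
- part_a: zinc-steel bracket 44 x 20 mm with a black plastic block; the same as the stray one in size and shape; one of the three that start in the tray's back end. Origin: centre of the underside.
- part_b: zinc-steel bracket 44 x 20 mm with a black plastic block; the same as the stray one in size and shape; one of the three that start in the tray's back end. Origin: centre of the underside.
- part_c: zinc-steel bracket 44 x 20 mm with a black plastic block; the same as the stray one in size and shape; one of the three that start in the tray's back end. Origin: centre of the underside.
- block: bystander: bare black plastic block 32 x 26 x 20 mm on the bench near the stray bracket. Origin: centre of the underside.
- angle: bystander: plain steel angle 50 x 34 mm, 4 mm thick, 40 mm high at its +x end, on the bench near the stray bracket. Origin: centre of the underside.
- can: bystander: dark spray can, 58 mm diameter, 190 mm high, standing. Origin: centre of the underside.
- screwdriver: bystander: screwdriver lying on the bench along its x. Origin at its underside.
- gauge: bystander: wooden gauge stick 140 x 12 x 8 mm lying along its x. Origin: centre of the underside.
- jar: bystander: grey screw jar 64 mm diameter, 70 mm high. Origin: centre of the underside.
Not all that is in view belongs to the job. What is shaped like the part_b but brown is not meant. What is shaped like the part_a but red is not meant.

How it is judged (in metres and radians):
On the way, in this order (a step that is already met when the one before it is completed fails the run):
1. the stray bracket lies released in the tray's back half (x of stray in the frame of tray_floor between -0.15 and 0.02 m and y of stray in the frame of tray_floor between -0.085 and 0.085 m and z of stray in the frame of tray_floor between -0.01 and 0.04 m and contact force between the fingers and stray below 0.1 N and linear speed of stray below 0.05 m/s), for 0.2 s.
2. the tray is pressed down by its lip on the rubber stop with at least 3 N, kept up for 0.8 s (contact force between tray and stand above 3 N and value of joint tray above 0.2 rad), for 0.8 s.
At the end, for the whole second after the job is handed in: All four brackets lie at rest inside the tray with their origins past the rib line (more than 30 mm from the hinge line towards the lip); the tray is back level (within 0.03 rad) (x of part_a in the frame of tray_floor between 0.03 and 0.15 m and y of part_a in the frame of tray_floor between -0.085 and 0.085 m and z of part_a in the frame of tray_floor between -0.01 and 0.04 m and linear speed of each of part_a, part_b, part_c, stray below 0.02 m/s and x of part_b in the frame of tray_floor between 0.03 and 0.15 m and y of part_b in the frame of tray_floor between -0.085 and 0.085 m and z of part_b in the frame of tray_floor between -0.01 and 0.04 m and x of part_c in the frame of tray_floor between 0.03 and 0.15 m and y of part_c in the frame of tray_floor between -0.085 and 0.085 m and z of part_c in the frame of tray_floor between -0.01 and 0.04 m and x of stray in the frame of tray_floor between 0.03 and 0.15 m and y of stray in the frame of tray_floor between -0.085 and 0.085 m and z of stray in the frame of tray_floor between -0.01 and 0.04 m and value of joint tray below 0.03 rad); the robot touches nothing.
It fails at once if the tray is pushed with more than 16 N (contact force between any of the fingers, the arm and tray above 16 N).
It fails at once if the tray snaps back up faster than 1 rad/s (velocity of joint tray below -1 rad/s).
It fails at once if a bracket that started in the tray is touched with the gripper (more than 1 N) (contact force between any of the fingers, the arm and part_a above 1 N or contact force between any of the fingers, the arm and part_b above 1 N or contact force between any of the fingers, the arm and part_c above 1 N).
It fails at once if a bystander is moved by more than 25 mm (distance of any of block, angle, can, screwdriver, gauge, jar from where it was at the start of the episode above 0.025 m).
It also fails if it takes over 72 s, if anything falls off the work surface, if the arm or the gripper's body presses on something with over 40 N, if the wrist force passes 120 N, or if a joint passes its speed limit or range.

## Robot

A 7-joint arm with a two-finger parallel gripper is mounted at the origin on the work surface. World frame = base frame: x ahead of the robot, y to its left, z up, the work surface at z = 0. Lengths are in m, angles in degrees, forces in N, time in s.
With the tool pointing down it reaches from about 0.4 to 0.875 m from the base axis. Payload 6.5 kg.
Tool frame: the origin (TCP) lies midway between the tips of the shut fingers; the grasp point (between the pads) lies 19 mm behind it; z points along the fingers, y is the line along which they close (so a half turn about z gives the same grasp; the last joint's range is limited). The gripper opens to 85 mm and grips with 20 to 120 N. Pads are 22 mm wide; open, the fingers measure 114 mm over their backs; the gripper's body (76 mm by 85 mm) begins 54 mm behind the grasp point. The pads swing forward as they close: fully open they stand 13 mm farther back than shut.
Start: joints at [-69.282, 30.733, -0.252, 88.115, 0.149, 61.152, -4.079], TCP at [0.27, 0.591, 0.231] pointing down, gripper open.
Joint ranges: [-154.64, 154.64], [-21.42, 123.67], [-72.66, 72.17], [13.99, 137.28], [-74.86, 254.86], [10.95, 109.41], [-158.01, 158.01]. Speed limits (degrees/s): [136.94, 136.94, 180, 180, 180, 180, 180].

## Interface

Orientations are given as [roll, pitch, yaw] about the fixed x, y, z axes, in that order (R = Rz(yaw) Ry(pitch) Rx(roll)).
In Python, from workcell import read_state, eyes, job gives the robot as it stands.
- The arm moves only by the tool play_rows, never from a script. Its argument "plan" is text: rows parted by semicolons, each of 7 numbers parted by spaces: the finger opening in cm, from 0 to 8.54, then the shift along the tool's x, y, z in shares of 60 cm (1.0 is 60 cm), then the turn, a rotation vector about the tool's x, y, z in parts of the range, where 1.0 means 60 degrees. In form: claw dx dy dz ax ay az; .... A call has exactly 10 rows; each row is the pose to reach, as a shift and turn from the pose commanded when the call began, along the tool's axes at that moment; what a row does not reach only later rows make up. A row lasts 1/12 s, in which the tool goes at most 41.7 mm and 7.16 degrees, less where a joint would pass 70% of its speed; a pose out of reach is approached as far as the arm can. A call with a gripper value outside its range is refused whole. The fingers move at their own pace and stop on an object; "force" is the grip in N (left out, the last holds). Time passes only in rows, so rows that repeat a pose let the fingers close, or fill a call up. It gives the time, the measured TCP pose, the force, the opening and the grip force at its end, in the units of the state.
- read_state(): the state, without advancing time (a new reading comes with each control period).
- eyes.get_image(name): name is "scene" or "side" or "wrist"; returns a dict with "color" (384x512x3 uint8, red, green, blue), "intrinsics" (3x3 intrinsics, pixels), "extrinsics" (4x4, takes a point from camera to world coordinates); the wrist camera has in their place "T_tool_cam" (4x4, takes a point from camera to tool coordinates, whose origin is the TCP and whose axes are the flange's). Camera axes: x right, y down, z forward; pixel columns grow to the right and rows downward; lengths in m; the calibration is good to about 2 mm. The wrist camera is an equidistant fisheye: a pixel r from the principal point sees the ray r / f radians off the axis. A picture is of the moment at which its call begins: read the wrist's pose just before it. There is no depth.
- job.job_done(): hands the job in; it is judged then, once.
The state is a dict: "clock": time; "joint_pos": joint angles; "dq": joint speeds; "effort": joint torques, N m; "ee_pos": TCP position; "orientation": TCP orientation; "contact_force": force on the tool from outside, world axes, zero at the start; "moment": the same for the moment, N m; "finger_gap": opening from 0.0 (shut) to 1.0 (fully open); "grasp_force": force on a finger pad.
Only numpy, scipy, OpenCV 4.12 (cv2) and the standard library are available. Lean on these libraries where they do the work, as an engineer would, in place of code of your own. Each camera call takes 0.05 s, during which the arm holds its last target. There are 200 camera calls.

## Working session

There is one attempt and no reset: what is moved stays moved. The work goes in short steps, Python scripts to look and compute and a tool call to move; the robot and the scene stay as the last step left them, time stands still between calls to the robot, and variables do not carry over. Pictures are saved under pics/ and viewed, at most 11 in all, crops included, and the job is handed in when it is done.

Besides the shell and the picture viewer there is one more tool, called after "Call:" by a JSON object that holds its "fn" and its "kwargs". play_rows: Moves the arm, as the interface text tells. Its arguments: {"type":"object","properties":{"plan":{"type":"string"},"force":{"type":"number"}},"required":["plan"]}

```bash
mkdir -p pics; ls; cat > h.py <<'E'
import numpy as np, cv2
from scipy.spatial.transform import Rotation as R
from workcell import read_state, eyes, job
def grab(n,name):
    s=read_state(); d=eyes.get_image(n); cv2.imwrite(f'pics/{name}.png',d['color'][:,:,::-1]); 
    T=None
    if n=='wrist':
        T=np.eye(4);T[:3,:3]=R.from_euler('xyz',s['orientation'],degrees=True).as_matrix();T[:3,3]=s['ee_pos'];T=T@d['T_tool_cam']
    else: T=d['extrinsics']
    np.savez(f'pics/{name}.npz',K=d['intrinsics'],T=T,fish=n=='wrist',img=d['color'])
def load(name): return np.load(f'pics/{name}.npz')
def ray(c,u,v):
    K=c['K'];x=(u-K[0,2])/K[0,0];y=(v-K[1,2])/K[1,1]
    if c['fish']:
        r=np.hypot(x,y);d=np.array([x/r*np.sin(r),y/r*np.sin(r),np.cos(r)]) if r>1e-9 else np.array([0,0,1.])
    else: d=np.array([x,y,1.])
    d=c['T'][:3,:3]@d;return c['T'][:3,3],d/np.linalg.norm(d)
def onz(c,u,v,z):
    o,d=ray(c,u,v);return o+d*(z-o[2])/d[2]
def proj(c,p):
    q=np.linalg.inv(c['T'])@np.append(p,1);K=c['K']
    if c['fish']:
        t=np.arctan2(np.hypot(q[0],q[1]),q[2]);n=np.hypot(q[0],q[1])+1e-12;x,y=q[0]/n*t,q[1]/n*t
    else: x,y=q[0]/q[2],q[1]/q[2]
    return np.array([x*K[0,0]+K[0,2],y*K[1,1]+K[1,2]])
def tri(obs):
    A=np.zeros((3,3));b=np.zeros(3)
    for c,u,v in obs:
        o,d=ray(c,u,v);M=np.eye(3)-np.outer(d,d);A+=M;b+=M@o
    p=np.linalg.solve(A,b);return p,[np.linalg.norm((np.eye(3)-np.outer(ray(*x)[1],ray(*x)[1]))@(p-x[0]['T'][:3,3])) for x in obs]
E
python3 - <<'E'
from h import *
print(read_state())
for n in ('scene','side','wrist'):
    grab(n,n+'0'); c=load(n+'0'); print(n,c['K'].tolist(),c['T'].round(3).tolist())
a=np.hstack([load('scene0')['img'],load('side0')['img']])
for n in('scene','side'):
    cv2.imwrite(f'pics/{n}v.png',cv2.resize(load(n+'0')['img'],(800,600),interpolation=cv2.INTER_CUBIC)[:,:,::-1])
E
```

```text
pics
{'clock': 0.0, 'joint_pos': array([-69.28369687,  30.77861149,  -0.25525512,  88.17295804,
         0.14742496,  61.15088472,  -4.081102  ]), 'dq': array([-0.02012349, -0.04803484,  0.01501256,  0.1018613 , -0.0068594 ,
        0.0089458 , -0.05686379]), 'effort': array([-3.79555822e-04, -5.83423090e+01,  1.04818393e+00, -2.59107918e+01,
        1.21469938e-02,  9.86121042e-03,  1.18359662e-05]), 'ee_pos': array([0.2693778 , 0.59083793, 0.23038494]), 'orientation': array([-1.79898022e+02,  5.65409735e-03,  1.55493268e+02]), 'contact_force': array([ 0.62168132, -0.28802838,  0.62603873]), 'moment': array([ 0.00598054, -0.0504197 ,  0.03653665]), 'grasp_force': 0.0, 'finger_gap': 1.0014540554766886}
scene [[486.68562870418145, 0.0, 249.37944856885335], [0.0, 486.68562870418145, 186.50310828446234], [0.0, 0.0, 1.0]] [[-0.765, 0.464, -0.447, 1.083], [0.644, 0.558, -0.523, 0.65], [0.007, -0.688, -0.726, 1.104], [0.0, 0.0, 0.0, 1.0]]
side [[360.0797516719358, 0.0, 246.47195578005227], [0.0, 360.0797516719358, 190.11708630751772], [0.0, 0.0, 1.0]] [[-0.83, -0.284, 0.48, -0.032], [-0.558, 0.425, -0.713, 0.735], [-0.001, -0.859, -0.512, 0.672], [0.0, 0.0, 0.0, 1.0]]
wrist [[297.3186396354542, 0.0, 260.8667497829998], [0.0, 297.3186396354542, 190.49986163114886], [0.0, 0.0, 1.0]] [[0.414, 0.87, 0.268, 0.2], [0.91, -0.395, -0.124, 0.622], [-0.002, 0.295, -0.955, 0.374], [0.0, 0.0, 0.0, 1.0]]
```

View pics/scenev.png

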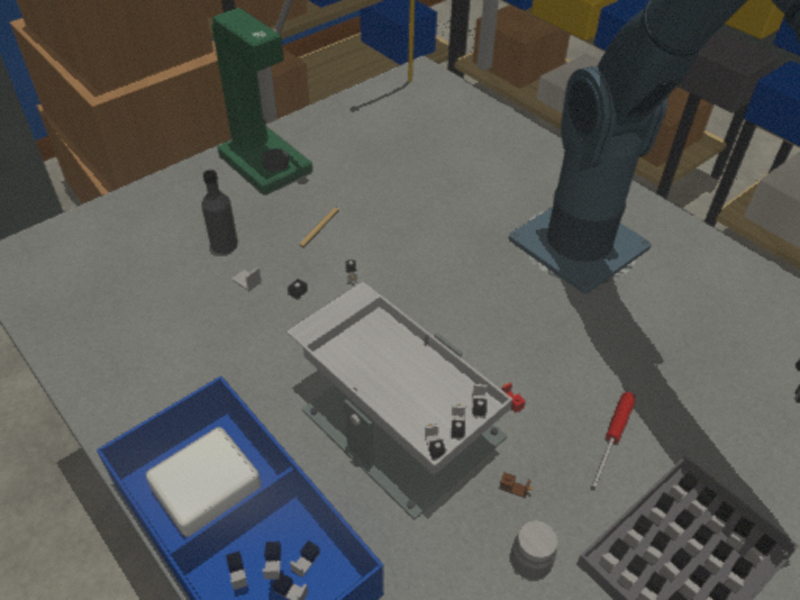

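View pics/sidev.png

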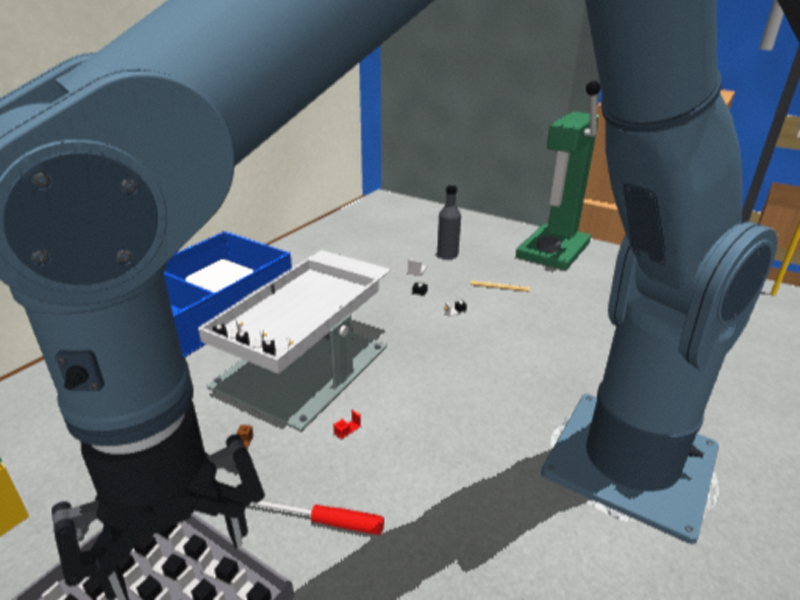

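View pics/wrist0.png

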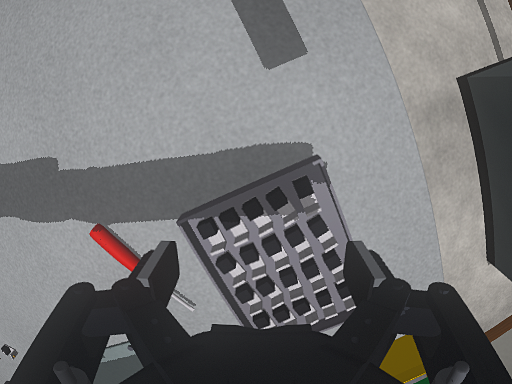

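The scene picture shows the tray with its lip at (289,333)-(363,285) and back corners (434,468)-(511,403). The stray's block is at (351,265) with its tab at (351,278), the bare block at (298,288) and the angle at (247,278). In the side picture the lip is at (320,252)-(389,268) and the stray at (455,307). The red and brown decoys are separate. The wrist view shows only the grid of parts.

```bash
python3 - <<'E'
from h import *
S=load('scene0');D=load('side0');k=1/1.5625
def t(n,a,b):
    p,e=tri([(S,a[0]*k,a[1]*k),(D,b[0]*k,b[1]*k)]);print(n,(p*1000).round(1),(np.array(e)*1000).round(1));return p
L1=t('lipL',(289,333),(320,252));L2=t('lipR',(363,285),(389,268));B1=t('backL',(434,468),(201,328));B2=t('backR',(511,403),(280,368))
t('stray blk',(351,265),(461,306));t('stray tab',(351,278),(449,308));t('block',(298,288),(420,289));t('angle',(250,276),(417,267))
print(np.linalg.norm(L1-L2),np.linalg.norm(B1-B2),np.linalg.norm((L1+L2-B1-B2)/2))
for a,b in(((351,265),(461,306)),((351,278),(449,308))): print(onz(S,a[0]*k,a[1]*k,.02)[:2],onz(D,b[0]*k,b[1]*k,.02)[:2])
# zoomed crops
a=cv2.resize(S['img'][155:205,145:245],(800,400),interpolation=cv2.INTER_CUBIC)
b=cv2.resize(D['img'][160:210,245:345],(800,400),interpolation=cv2.INTER_CUBIC)
cv2.imwrite('pics/z.png',cv2.resize(np.vstack([a,b])[:,:,::-1],(600,600)))
E
```

```text
lipL [680.6 -76.3 144.3] [1.2 1.2]
lipR [515.8 -87.3 146.1] [5.2 5.2]
backL [664.5 259.3 142. ] [4.3 4.3]
backR [491.9 250.3 129.5] [0.9 0.9]
stray blk [ 423.7 -244.2   12.5] [0.8 0.8]
stray tab [ 443.1 -220.4   10.1] [3.8 3.8]
block [ 542.3 -264.5    8.2] [1.3 1.3]
angle [ 600.4 -347.6   14.1] [0.6 0.6]
0.1651746370999102 0.17330520629887128 0.33731823507939646
[ 0.428819   -0.23717199] [ 0.4186978  -0.23445861]
[ 0.45164134 -0.20807452] [ 0.43670212 -0.21236802]
```

View pics/z.png

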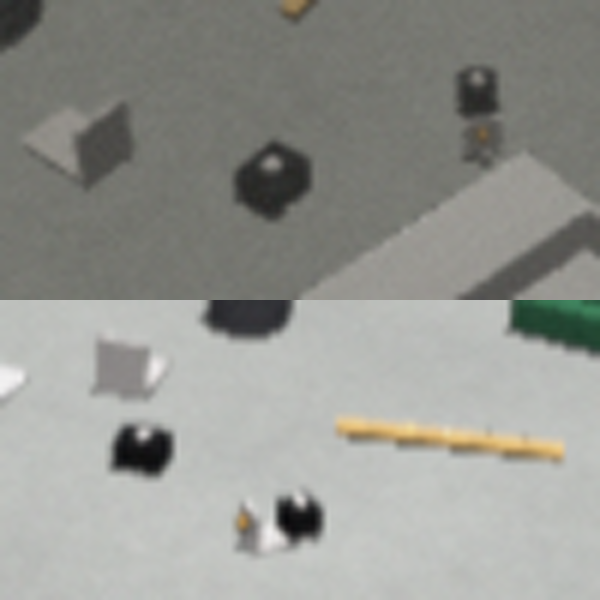

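```bash
cat >> h.py <<'E'
def rows(wps):
    "wps: list of (x,y,z,yaw) world, tool down -> dx dy dz (cm) and az (deg) in current tool frame"
    s=read_state();A=R.from_euler('xyz',s['orientation'],degrees=True)
    for x,y,z,yaw in wps:
        d=A.inv().apply(np.array([x,y,z])-s['ee_pos'])*100
        print((x,y,z,yaw),d.round(2),(A.inv()*R.from_euler('xyz',[180,0,yaw],degrees=True)).as_rotvec(degrees=True).round(1))
E
python3 -c "
from h import *
rows([(.38,.40,.30,120),(.46,.2,.30,100),(.46,0.0,.3,75),(.43,-.235,.18,50)])"
```

```text
(0.38, 0.4, 0.3, 120) [-17.98 -12.8   -6.92] [-0.1  0.  35.5]
(0.46, 0.2, 0.3, 100) [-33.56 -27.68  -6.9 ] [-0.1  0.  55.5]
(0.46, 0.0, 0.3, 75) [-41.85 -45.88  -6.87] [-0.1  0.1 80.5]
(0.43, -0.235, 0.18, 50) [-48.87 -68.49   5.16] [-1.000e-01  1.000e-01  1.055e+02]
```

Units first: shifts go in shares of 60 cm and turns go in shares of 60 degrees. So -33.6 cm is -0.56, -12.8 cm is -0.2133, 55 degrees is 0.9167.

Call:
{"fn": "play_rows", "kwargs": {"plan": "8.5 -0.06 -0.0433 -0.0233 0 0 0.1; 8.5 -0.12 -0.085 -0.0467 0 0 0.2; 8.5 -0.18 -0.1283 -0.07 0 0 0.3; 8.5 -0.24 -0.17 -0.0917 0 0 0.4; 8.5 -0.3 -0.2133 -0.115 0 0 0.5; 8.5 -0.3517 -0.2633 -0.115 0 0 0.5833; 8.5 -0.4033 -0.3133 -0.115 0 0 0.6667; 8.5 -0.455 -0.3617 -0.115 0 0 0.75; 8.5 -0.5067 -0.4117 -0.115 0 0 0.8333; 8.5 -0.56 -0.4617 -0.115 0 0 0.9167"}}

```text
clock: 0.98
ee_pos: [0.4496, 0.2253, 0.3003]
orientation: [180.0, -0.0, 100.2]
contact_force: [1.2, 0.3, -0.0]
finger_gap: 0.991
grasp_force: 0.0
```

```bash
python3 -c "
from h import *
rows([(.46,0.0,.3,75),(.43,-.235,.18,50)])"
```

```text
(0.46, 0.0, 0.3, 75) [-22.35  -2.98   0.03] [ 0.  -0.  25.2]
(0.43, -0.235, 0.18, 50) [-44.95 -10.12  12.02] [-0.  -0.  50.2]
```

In the tool's units: -39.5 cm is -0.6583, -36 cm is -0.6, 50 degrees is 0.8333.

Call:
{"fn": "play_rows", "kwargs": {"plan": "8.5 -0.0667 -0.0117 0 0 0 0.0833; 8.5 -0.1333 -0.0233 0 0 0 0.1667; 8.5 -0.2 -0.035 0 0 0 0.25; 8.5 -0.2667 -0.0467 0 0 0 0.3333; 8.5 -0.3333 -0.0583 0 0 0 0.4167; 8.5 -0.4 -0.0833 0.025 0 0 0.5; 8.5 -0.4667 -0.1083 0.05 0 0 0.5833; 8.5 -0.5333 -0.1333 0.0833 0 0 0.6667; 8.5 -0.6 -0.1533 0.1167 0 0 0.75; 8.5 -0.6583 -0.1667 0.15 0 0 0.8333"}}

```text
clock: 1.82
ee_pos: [0.4232, -0.1663, 0.2178]
orientation: [179.9, -0.1, 50.3]
contact_force: [1.1, -0.3, 0.4]
finger_gap: 0.991
grasp_force: 0.0
```

```bash
python3 -c "
from h import *
grab('wrist','w1'); print(read_state()['ee_pos'],read_state()['clock'])
rows([(.425,-.238,.13,50)])"
```

```text
[ 0.42027745 -0.17322652  0.21506491] 1.8667
(0.425, -0.238, 0.13, 50) [-4.58  4.56  8.53] [ 0.   0.3 -0.5]
```

View pics/w1.png

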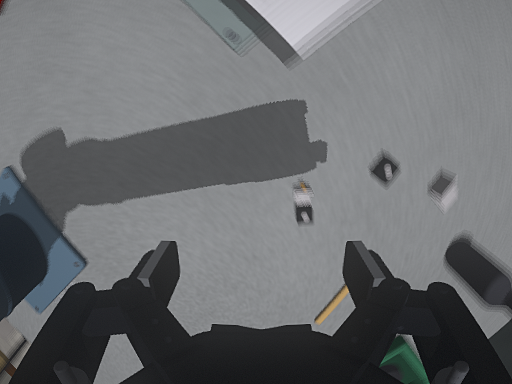

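In the tool's units: 8 cm is 0.1333, -2.8 cm is -0.0467.

Call:
{"fn": "play_rows", "kwargs": {"plan": "8.5 -0.0233 0.0133 0.05 0 0 0; 8.5 -0.0467 0.0283 0.1 0 0 0; 8.5 -0.0467 0.0283 0.1333 0 0 0; 8.5 -0.0467 0.0283 0.1333 0 0 0; 8.5 -0.0467 0.0283 0.1333 0 0 0; 8.5 -0.0467 0.0283 0.1333 0 0 0; 8.5 -0.0467 0.0283 0.1333 0 0 0; 8.5 -0.0467 0.0283 0.1333 0 0 0; 8.5 -0.0467 0.0283 0.1333 0 0 0; 8.5 -0.0467 0.0283 0.1333 0 0 0"}}

```text
clock: 2.7
ee_pos: [0.4198, -0.1968, 0.1387]
orientation: [179.9, -0.0, 50.5]
contact_force: [-0.8, -0.1, 0.7]
finger_gap: 0.998
grasp_force: 0.0
```

```bash
python3 -c "
from h import *
grab('wrist','w2'); print(read_state())
c=load('w2');cv2.imwrite('pics/w2z.png',cv2.resize(c['img'][60:260,180:440],(780,600))[:,:,::-1])
print(proj(c,[.425,-.238,.0]),proj(c,[.425,-.238,.022]))"
```

```text
{'clock': 2.75, 'joint_pos': array([ -9.38971271,  24.16080438,  35.66405507, 121.5792378 ,
       -21.6440626 ,  40.39792199,   1.14211858]), 'dq': array([ 0.26146703,  0.43980947, -0.13958395,  0.11665322, -0.11316041,
       -0.14467352, -0.05684981]), 'effort': array([-5.77286538e-02, -3.72452438e+01,  6.75610006e+00, -1.79130900e+01,
        9.16677935e-03, -5.03258743e-04, -3.17374543e-03]), 'ee_pos': array([ 0.41958625, -0.19682988,  0.13853089]), 'orientation': array([ 1.79958037e+02, -3.67573057e-02,  5.05142184e+01]), 'contact_force': array([ 1.13615995, -0.35840522,  0.35042057]), 'moment': array([ 0.01111709, -0.0348914 ,  0.02524115]), 'grasp_force': 0.0, 'finger_gap': 0.9957712037223585}
[290.94049798 205.52673845] [293.19255728 213.48883067]
```

View pics/w2z.png

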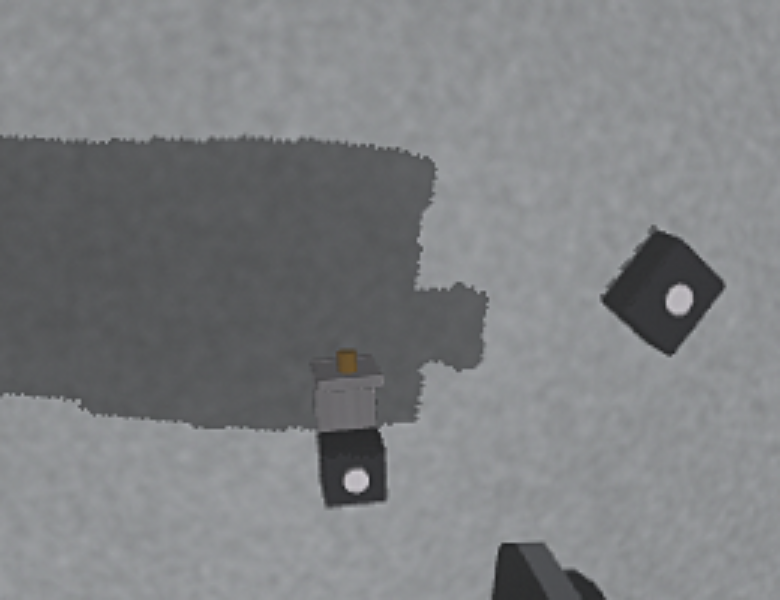

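```bash
python3 -c "
from h import *
c=load('w2')
f=lambda u,v,z:(onz(c,180+u/3,60+v/3,z)*1000).round(1)[:2]
dot=f(356,481,.022);tab=f(347,353,.026);print('dot',dot,'tabtop',tab,np.degrees(np.arctan2(*(tab-dot)[::-1])),np.linalg.norm(tab-dot))
q=[f(u,v,.022) for u,v in((319,432),(380,430),(386,500),(327,506))];print(q,np.mean(q,0))
e=q[2]-q[3];print(np.degrees(np.arctan2(*e[::-1]))+90,np.linalg.norm(e))
S=load('scene0');D=load('side0')
# scene dot: crop px (478,76)->; side dot (300,497-300)
ps=(145+478/6, 155+76/6);pd=(245+300/6,160+(497-300)/6)
print(tri([(S,*ps),(D,*pd),(c,180+356/3,60+481/3)]))
print(tri([(S,*ps),(D,*pd)]))
print(tri([(S,*ps),(c,180+356/3,60+481/3)]))
print(tri([(D,*pd),(c,180+356/3,60+481/3)]))
"
```

```text
dot [ 424.8 -247. ] tabtop [ 448.3 -210.7] 57.0816698731481 43.242802869379325
[array([ 425.8, -226.3]), array([ 441., -238.]), array([ 428.3, -258.6]), array([ 412.4, -247.9])] [ 426.875 -242.7  ]
56.061182461591805 19.165072397463085
(array([ 0.42481191, -0.24461017,  0.02354041]), [np.float64(0.0027291724656017236), np.float64(0.0012639181855193331), np.float64(0.001612832521201317)])
(array([ 0.42463779, -0.24258566,  0.02437309]), [np.float64(0.0017982037159114874), np.float64(0.00179820371591164)])
(array([ 0.42304633, -0.24723517,  0.01796622]), [np.float64(0.0017382380416810115), np.float64(0.0017382380416808246)])
(array([ 0.42513776, -0.24607595,  0.02410143]), [np.float64(1.9454362962684302e-05), np.float64(1.9454362962629232e-05)])
```

```bash
python3 -c "
from h import *
c=load('w2')
f=lambda u,v,z:(onz(c,180+u/3,60+v/3,z)*1000).round(1)[:2]
dot=f(356,481,.022);tab=f(348,381,.026);print(dot,tab,np.degrees(np.arctan2(*(tab-dot)[::-1])),np.linalg.norm(tab-dot))
rows([(.427,-.243,.06,56),(.427,-.243,.003,56)])"
```

```text
[ 424.8 -247. ] [ 443.2 -217.8] 57.78345394142438 34.51376536977671
(0.427, -0.243, 0.06, 56) [-3.1   3.5   7.85] [ 0.  -0.  -5.5]
(0.427, -0.243, 0.003, 56) [-3.1   3.5  13.55] [ 0.  -0.  -5.5]
```

The close view shows the stray's block-top dot at (299,220) and its tab top at (296,187). The bare block is clear to the right, and the heights agree at about 22-24 mm.

In the tool's units: 7.8 cm is 0.13, 3.5 cm is 0.0583, -6 degrees is -0.1.

Call:
{"fn": "play_rows", "kwargs": {"plan": "8.5 -0.0167 0.02 0.0433 0 0 -0.0333; 8.5 -0.035 0.04 0.0867 0 0 -0.0667; 8.5 -0.0517 0.0583 0.13 0 0 -0.1; 8.5 -0.0517 0.0583 0.13 0 0 -0.1; 8.5 -0.0517 0.0583 0.13 0 0 -0.1; 8.5 -0.0517 0.0583 0.13 0 0 -0.1; 8.5 -0.0517 0.0583 0.13 0 0 -0.1; 8.5 -0.0517 0.0583 0.13 0 0 -0.1; 8.5 -0.0517 0.0583 0.13 0 0 -0.1; 8.5 -0.0517 0.0583 0.13 0 0 -0.1"}}

```text
clock: 3.58
ee_pos: [0.4271, -0.2428, 0.0608]
orientation: [179.9, -0.0, 56.5]
contact_force: [0.1, -0.6, -0.6]
finger_gap: 0.992
grasp_force: 0.0
```

```bash
python3 -c "
from h import *
grab('wrist','w3'); print(read_state()['ee_pos'],read_state()['orientation'])
c=load('w3');u,v=proj(c,[.4248,-.2465,.022]);print('expect dot',u,v)
g=c['img'][int(v)-45:int(v)+45,int(u)-45:int(u)+45];cv2.imwrite('pics/w3z.png',cv2.resize(g,(540,540))[:,:,::-1])
rows([(.427,-.243,.06,57),(.427,-.243,.003,57)])"
```

```text
[ 0.42692486 -0.24284589  0.0605843 ] [ 1.79955641e+02 -2.19401926e-02  5.65294752e+01]
expect dot 261.78711230978354 222.88970067065966
(0.427, -0.243, 0.06, 57) [-0.01  0.01  0.06] [ 0.  -0.  -0.5]
(0.427, -0.243, 0.003, 57) [-0.01  0.01  5.76] [ 0.  -0.  -0.5]
```

View pics/w3z.png

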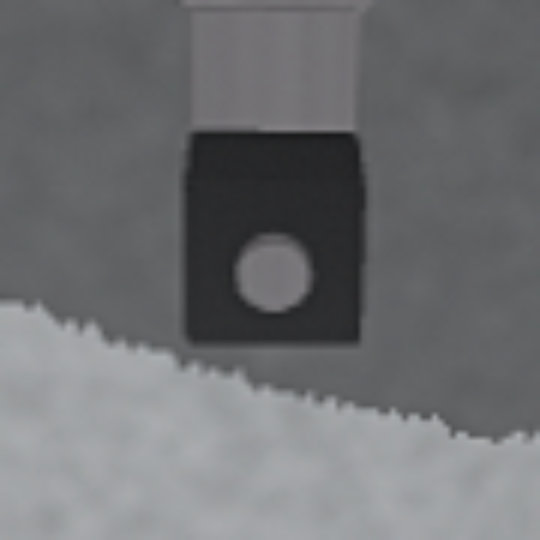

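The bracket is square to the tool, and its dot is at (261.7,222.5) against a predicted (261.8,222.9). That confirms position and height, so I'm descending.

In the tool's units: 5.7 cm is 0.095, 4.5 cm is 0.075.

Call:
{"fn": "play_rows", "kwargs": {"plan": "8.5 0 0 0.025 0 0 0; 8.5 0 0 0.05 0 0 0; 8.5 0 0 0.075 0 0 0; 8.5 0 0 0.095 0 0 0; 8.5 0 0 0.095 0 0 0; 5 0 0 0.095 0 0 0; 3 0 0 0.095 0 0 0; 1.5 0 0 0.095 0 0 0; 1.5 0 0 0.095 0 0 0; 1.5 0 0 0.095 0 0 0", "force": 40}}

```text
clock: 4.47
ee_pos: [0.427, -0.2433, 0.0036]
orientation: [179.9, -0.0, 56.5]
contact_force: [1.1, -0.0, 0.2]
finger_gap: 0.297
grasp_force: 0.0
```

In the tool's units: -8 cm is -0.1333, -6 cm is -0.1.

Call:
{"fn": "play_rows", "kwargs": {"plan": "1.5 0 0 0 0 0 0; 1.5 0 0 0 0 0 0; 1.5 0 0 0 0 0 0; 1.5 0 0 0 0 0 0; 1.5 0 0 0 0 0 0; 1.5 0 0 -0.0333 0 0 0; 1.5 0 0 -0.0667 0 0 0; 1.5 0 0 -0.1 0 0 0; 1.5 0 0 -0.1333 0 0 0; 1.5 0 0 -0.1333 0 0 0"}}

```text
clock: 5.3
ee_pos: [0.4283, -0.2443, 0.086]
orientation: [179.7, -0.1, 56.5]
contact_force: [0.9, -0.4, -0.1]
finger_gap: 0.223
grasp_force: 39.3
```

```bash
python3 -c "
from h import *
grab('wrist','w4'); print(read_state())"
```

```text
{'clock': 5.35, 'joint_pos': array([  1.28975374,  31.71623833,  29.37145985, 119.0008998 ,
       -26.46431429,  35.41432788,  15.40071985]), 'dq': array([ 0.86887509,  2.33116423, -1.81533342,  1.20495252, -0.87879574,
       -1.13385186,  0.69541711]), 'effort': array([ -0.17061613, -45.77425718,   8.3128801 , -15.85054815,
         0.18588385,   0.23448804,  -0.1486499 ]), 'ee_pos': array([ 0.42779428, -0.24368998,  0.08457576]), 'orientation': array([ 1.79795694e+02, -4.74591434e-02,  5.65007459e+01]), 'contact_force': array([ 0.18741622, -0.33939828, -0.54262691]), 'moment': array([0.03180605, 0.02431965, 0.00120296]), 'grasp_force': 39.25666160881519, 'finger_gap': 0.22349793138773175}
```

In the tool's units: 27 cm is 0.45, -21.5 cm is -0.3583, -24 degrees is -0.4.

Call:
{"fn": "play_rows", "kwargs": {"plan": "1.5 0 0 -0.0667 0 0 0; 1.5 0 0 -0.1333 0 0 0; 1.5 0.0167 0 -0.2 0 0 0; 1.5 0.0667 -0.0083 -0.2417 0 0 0; 1.5 0.125 -0.0167 -0.275 0 0 0; 1.5 0.1883 -0.03 -0.3 0 0 -0.0667; 1.5 0.25 -0.0417 -0.325 0 0 -0.15; 1.5 0.3167 -0.0533 -0.3417 0 0 -0.2333; 1.5 0.3833 -0.0667 -0.3583 0 0 -0.3167; 1.5 0.45 -0.0783 -0.3583 0 0 -0.4"}}

```text
clock: 6.18
ee_pos: [0.5374, 0.01, 0.2992]
orientation: [179.9, -0.1, 80.8]
contact_force: [1.1, 0.4, -0.6]
finger_gap: 0.224
grasp_force: 39.4
```

In the tool's units: 7 cm is 0.1167, 3.8 cm is 0.0633, -13 degrees is -0.2167.

Call:
{"fn": "play_rows", "kwargs": {"plan": "1.5 0.0633 0 0 0 0 -0.0833; 1.5 0.1167 0.0333 0 0 0 -0.1667; 1.5 0.1167 0.0333 0 0 0 -0.2167; 1.5 0.1167 0.0333 0 0 0 -0.2167; 1.5 0.1167 0.0333 0 0 0 -0.2167; 1.5 0.1167 0.0333 0 0 0 -0.2167; 1.5 0.1167 0.0333 0 0 0 -0.2167; 1.5 0.1167 0.0333 0 0 0 -0.2167; 1.5 0.1167 0.0333 0 0 0 -0.2167; 1.5 0.1167 0.0333 0 0 0 -0.2167"}}

```text
clock: 7.02
ee_pos: [0.5676, 0.0733, 0.2982]
orientation: [180.0, -0.0, 93.4]
contact_force: [-0.0, 0.3, -0.4]
finger_gap: 0.225
grasp_force: 39.5
```

```bash
python3 -c "
from h import *
grab('wrist','w5'); s=read_state();print(s)
c=load('w5');cv2.imwrite('pics/w5z.png',cv2.resize(c['img'],(780,585))[:,:,::-1])"
```

```text
{'clock': 7.0667, 'joint_pos': array([-31.82605476,  20.40454852,  26.01123258,  97.1395142 ,
        -9.7443571 ,  64.68648501,   0.40289679]), 'dq': array([-0.17449509,  0.05282403, -0.00880509, -0.21669228,  0.01500358,
        0.19143028,  0.09459878]), 'effort': array([ 8.22917023e-02, -4.49319506e+01,  5.26325807e+00, -2.65397662e+01,
        1.47234590e-02,  1.69416424e-03, -3.19837796e-03]), 'ee_pos': array([0.56760482, 0.07338467, 0.29819636]), 'orientation': array([ 1.79988434e+02, -6.75996917e-03,  9.34539815e+01]), 'contact_force': array([ 0.44385477, -0.49057444, -0.69600094]), 'moment': array([ 0.00431841, -0.00598608,  0.02410094]), 'grasp_force': 39.45620823651552, 'finger_gap': 0.2177977861524478}
```

View pics/w5z.png

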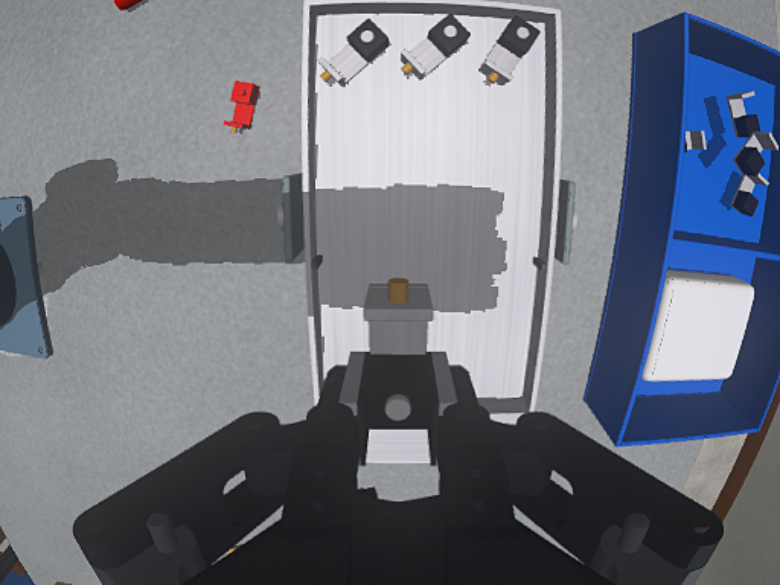

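The wrist view shows the stray in the gripper and the ribs at (318,261) and (539,262). The three brackets lie near the back wall at y 20-80, so mid-tray is free.

```bash
python3 -c "
from h import *
c=load('w5');S=load('scene0');k=512/780;q=1/1.5625
f=lambda u,v,z:onz(c,u*k,v*k,z)[:2]*1000
B1=f(304,3,.148);B2=f(561,10,.148);r1=f(318,261,.14);r2=f(539,262,.14)
print('B',B1,B2,np.linalg.norm(B1-B2),'ribs',r1,r2)
bm=(B1+B2)/2;e=B2-B1;n=np.array([-e[1],e[0]]);n/=np.linalg.norm(n);n=n if n[1]<0 else -n
print('yaw back edge',np.degrees(np.arctan2(n[1],n[0])))
rm=(r1+r2)/2;print('yaw mid',np.degrees(np.arctan2(*(rm-bm)[::-1])),np.linalg.norm(rm-bm),'should 180')
h=tri([(S,511*q,403*q),(c,304*k,3*k)]);print('back corner tri',h)
a=rm-bm;a/=np.linalg.norm(a);
print('centre from back',bm+150*a,'from ribs',rm-30*a)
C=rm-30*a;b=np.array([-a[1],a[0]])
for n,p in(('lip',a*175),('place',-a*45)):print(n,C+p)
for u,v in((366,36),(449,32),(523,32)):
  p=f(u,v,.146)-C;print('part blk tray',p@a,p@b)
"
```

```text
B [495.20751662 248.82577514] [664.95616425 259.89261474] 170.10901890284828 ribs [511.76991634  72.83066377] [666.4210509   81.94025514]
yaw back edge -86.26985477695497
yaw mid -87.08432531135789 177.20312868898145 should 180
back corner tri (array([0.4931555 , 0.25314544, 0.13321522]), [np.float64(0.0014286380753833162), np.float64(0.0014286380753833297)])
centre from back [587.71176485 104.55337311] from ribs [587.56949874 107.34662382]
lip [596.47107722 -67.42683498]
place [585.28052141 152.28837036]
part blk tray -121.02167318776318 -44.24048855618665
part blk tray -124.82195778833776 9.05879769169628
part blk tray -129.06389786103315 58.387936789512125
```

In the tool's units: 14 cm is 0.2333, 6.4 cm is 0.1067.

Call:
{"fn": "play_rows", "kwargs": {"plan": "1.5 0.0333 0 0.0333 0 0 0; 1.5 0.0667 0 0.0833 0 0 0; 1.5 0.1 0 0.1333 0 0 0; 1.5 0.1067 0 0.1833 0 0 0; 1.5 0.1067 0 0.2167 0 0 0; 1.5 0.1067 0 0.2333 0 0 0; 1.5 0.1067 0 0.2333 0 0 0; 1.5 0.1067 0 0.2333 0 0 0; 1.5 0.1067 0 0.2333 0 0 0; 1.5 0.1067 0 0.2333 0 0 0"}}

```text
clock: 7.9
ee_pos: [0.565, 0.1374, 0.1598]
orientation: [179.8, -0.0, 93.5]
contact_force: [0.1, 0.5, -0.2]
finger_gap: 0.221
grasp_force: 39.5
```

```bash
python3 -c "
from h import *
grab('wrist','w6'); s=read_state();print(s['ee_pos'],s['orientation'],s['contact_force'])
rows([(.5677,.137,.128,93.4)])"
```

```text
[0.56485051 0.13747364 0.15960793] [ 1.79849172e+02 -4.44425533e-02  9.34612453e+01] [0.41082399 1.00521322 0.0997927 ]
(0.5677, 0.137, 0.128, 93.4) [-0.07  0.27  3.16] [ 0.2 -0.   0.1]
```

In the tool's units: 3.1 cm is 0.0517, 3 cm is 0.05.

Call:
{"fn": "play_rows", "kwargs": {"plan": "1.5 0 0 0.0133 0 0 0; 1.5 0 0 0.0267 0 0 0; 1.5 0 0 0.0367 0 0 0; 1.5 0 0 0.0433 0 0 0; 1.5 0 0 0.0467 0 0 0; 1.5 0 0 0.0483 0 0 0; 1.5 0 0 0.05 0 0 0; 1.5 0 0 0.05 0 0 0; 1.5 0 0 0.0517 0 0 0; 1.5 0 0 0.0517 0 0 0"}}

```text
clock: 8.78
ee_pos: [0.5644, 0.1376, 0.1277]
orientation: [179.9, -0.0, 93.5]
contact_force: [1.3, 0.1, 2.4]
finger_gap: 0.224
grasp_force: 39.7
```

In the tool's units: -10 cm is -0.1667, -6 cm is -0.1.

Call:
{"fn": "play_rows", "kwargs": {"plan": "2.5 0 0 0 0 0 0; 3.5 0 0 0 0 0 0; 4.5 0 0 0 0 0 0; 4.5 0 0 0 0 0 0; 4.5 0 0 0 0 0 0; 4.5 0 0 0 0 0 0; 4.5 0 0 -0.0167 0 0 0; 4.5 0 0 -0.05 0 0 0; 4.5 0 0 -0.1 0 0 0; 4.5 0 0 -0.1667 0 0 0"}}

```text
clock: 9.62
ee_pos: [0.5621, 0.137, 0.2268]
orientation: [-179.8, 0.1, 93.5]
contact_force: [0.9, 0.8, 0.6]
finger_gap: 0.526
grasp_force: 0.0
```

In the tool's units: -7 cm is -0.1167, -3.5 cm is -0.0583.

Call:
{"fn": "play_rows", "kwargs": {"plan": "0 0 0 -0.0167 0 0 0; 0 -0.0583 0 -0.0333 0 0 0; 0 -0.1167 0 -0.0333 0 0 0; 0 -0.1167 0 -0.0333 0 0 0; 0 -0.1167 0 -0.0333 0 0 0; 0 -0.1167 0 -0.0333 0 0 0; 0 -0.1167 0 -0.0333 0 0 0; 0 -0.1167 0 -0.0333 0 0 0; 0 -0.1167 0 -0.0333 0 0 0; 0 -0.1167 0 -0.0333 0 0 0"}}

```text
clock: 10.45
ee_pos: [0.568, 0.0683, 0.2469]
orientation: [-180.0, -0.0, 93.6]
contact_force: [-0.5, 0.1, 0.3]
finger_gap: -0.001
grasp_force: 0.0
```

```bash
python3 -c "
from h import *
grab('wrist','w7'); s=read_state();print(s['ee_pos'],s['orientation'],s['contact_force'],s['finger_gap'])
c=load('w7');cv2.imwrite('pics/w7z.png',c['img'][:,:,::-1])
rows([(.5965,-.067,.25,93.4),(.5965,-.067,.165,93.4)])"
```

```text
[0.56796892 0.06815561 0.2469636 ] [-1.79988088e+02  3.13868797e-04  9.35402878e+01] [-0.35509198 -0.48064546 -0.30927122] 0.0031345826643785933
(0.5965, -0.067, 0.25, 93.4) [-13.67   2.01  -0.3 ] [-0.   0.   0.1]
(0.5965, -0.067, 0.165, 93.4) [-13.67   2.01   8.2 ] [-0.   0.   0.1]
```

View pics/w7z.png

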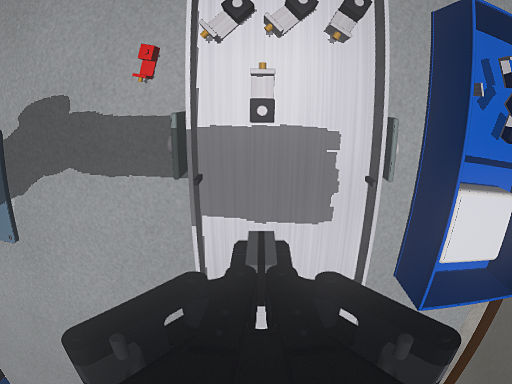

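The stray lies released in the back half at (262,95), square and clear of the others. Next I'm going to the lip with the fingers shut.

In the tool's units: -14.3 cm is -0.2383, 8.2 cm is 0.1367.

Call:
{"fn": "play_rows", "kwargs": {"plan": "0 -0.06 0.0083 0 0 0 0; 0 -0.12 0.0183 0 0 0 0; 0 -0.18 0.0267 0 0 0 0; 0 -0.2383 0.035 0.025 0 0 0; 0 -0.2383 0.035 0.0667 0 0 0; 0 -0.2383 0.035 0.1 0 0 0; 0 -0.2383 0.035 0.125 0 0 0; 0 -0.2383 0.035 0.1367 0 0 0; 0 -0.2383 0.035 0.1367 0 0 0; 0 -0.2383 0.035 0.1367 0 0 0"}}

```text
clock: 11.33
ee_pos: [0.598, -0.0737, 0.1655]
orientation: [180.0, 0.0, 93.5]
contact_force: [0.1, 0.1, 0.2]
finger_gap: 0.002
grasp_force: 0.0
```

```bash
cat > f.py <<'E'
from h import *
F=[]
import sys
for i in range(int(sys.argv[1])): eyes.get_image('wrist');s=read_state();F.append([*s['contact_force'],s['ee_pos'][2]])
F=np.array(F);print(F.mean(0).round(4),F[:,2].round(1),s['ee_pos'].round(4),s['clock'])
E
python3 f.py 8
```

```text
[ 0.2001 -0.0256  0.3034  0.166 ] [ 0.7 -0.4  0.5  0.5  1.  -0.  -0.1  0.3] [ 0.5979 -0.0737  0.1655] 11.7333
```

In the tool's units: 2.8 cm is 0.0467, 2.6 cm is 0.0433.

Call:
{"fn": "play_rows", "kwargs": {"plan": "0 0 0 0.01 0 0 0; 0 0 0 0.0183 0 0 0; 0 0 0 0.0233 0 0 0; 0 0 0 0.0267 0 0 0; 0 0 0 0.03 0 0 0; 0 0 0 0.0333 0 0 0; 0 0 0 0.0367 0 0 0; 0 0 0 0.04 0 0 0; 0 0 0 0.0433 0 0 0; 0 0 0 0.0467 0 0 0"}}

```text
clock: 12.57
ee_pos: [0.5973, -0.0751, 0.1375]
orientation: [-180.0, 0.1, 93.4]
contact_force: [-2.6, -2.3, 6.3]
finger_gap: 0.005
grasp_force: 3.4
```

```bash
python3 f.py 4
```

```text
[-2.8706 -1.8802  6.5218  0.1374] [5.8 7.2 6.4 6.7] [ 0.5974 -0.0751  0.1375] 12.7667
```

In the tool's units: 2.8 cm is 0.0467, 2.6 cm is 0.0433.

Call:
{"fn": "play_rows", "kwargs": {"plan": "0 0 0 0.005 0 0 0; 0 0 0 0.01 0 0 0; 0 0 0 0.015 0 0 0; 0 0 0 0.02 0 0 0; 0 0 0 0.025 0 0 0; 0 0 0 0.03 0 0 0; 0 0 0 0.035 0 0 0; 0 0 0 0.04 0 0 0; 0 0 0 0.0433 0 0 0; 0 0 0 0.0467 0 0 0"}}

```text
clock: 13.6
ee_pos: [0.5975, -0.0756, 0.1096]
orientation: [-180.0, 0.1, 93.4]
contact_force: [-2.7, -2.5, 6.7]
finger_gap: -0.002
grasp_force: 3.6
```

```bash
python3 f.py 4
```

```text
[-2.3428 -3.085   5.709   0.1095] [5.6 5.6 5.9 5.8] [ 0.5975 -0.0756  0.1096] 13.8
```

Call:
{"fn": "play_rows", "kwargs": {"plan": "0 0 0 0.0008 0 0 0; 0 0 0 0.0017 0 0 0; 0 0 0 0.0025 0 0 0; 0 0 0 0.0033 0 0 0; 0 0 0 0.0042 0 0 0; 0 0 0 0.005 0 0 0; 0 0 0 0.0058 0 0 0; 0 0 0 0.0067 0 0 0; 0 0 0 0.0067 0 0 0; 0 0 0 0.0067 0 0 0"}}

```text
clock: 14.63
ee_pos: [0.5979, -0.0743, 0.1051]
orientation: [180.0, 0.0, 93.5]
contact_force: [-0.1, -4.0, 3.5]
finger_gap: -0.0
grasp_force: 2.4
```

```bash
python3 f.py 4
```

```text
[-0.6711 -4.3955  3.7128  0.1052] [3.6 4.3 3.6 3.4] [ 0.598  -0.074   0.1052] 14.8333
```

In the tool's units: 0.4 cm is 0.0067, 0.25 cm is 0.0042.

Call:
{"fn": "play_rows", "kwargs": {"plan": "0 0 0 0.0008 0 0 0; 0 0 0 0.0017 0 0 0; 0 0 0 0.0025 0 0 0; 0 0 0 0.0033 0 0 0; 0 0 0 0.0042 0 0 0; 0 0 0 0.005 0 0 0; 0 0 0 0.0058 0 0 0; 0 0 0 0.0067 0 0 0; 0 0 0 0.0067 0 0 0; 0 0 0 0.0067 0 0 0"}}

```text
clock: 15.67
ee_pos: [0.5979, -0.0737, 0.1011]
orientation: [180.0, -0.0, 93.5]
contact_force: [-0.3, -3.2, 4.7]
finger_gap: 0.001
grasp_force: 2.4
```

```bash
python3 f.py 4
```

```text
[ 0.3736 -3.7754  4.105   0.1011] [4.  4.2 3.7 4.6] [ 0.5979 -0.0737  0.1011] 15.8667
```

In the tool's units: 0.4 cm is 0.0067, 0.35 cm is 0.0058.

Call:
{"fn": "play_rows", "kwargs": {"plan": "0 0 0 0.0008 0 0 0; 0 0 0 0.0017 0 0 0; 0 0 0 0.0025 0 0 0; 0 0 0 0.0033 0 0 0; 0 0 0 0.0042 0 0 0; 0 0 0 0.005 0 0 0; 0 0 0 0.0058 0 0 0; 0 0 0 0.0067 0 0 0; 0 0 0 0.0067 0 0 0; 0 0 0 0.0067 0 0 0"}}

```text
clock: 16.7
ee_pos: [0.5978, -0.0734, 0.0971]
orientation: [180.0, -0.0, 93.5]
contact_force: [1.4, -0.5, 4.7]
finger_gap: -0.004
grasp_force: 2.2
```

```bash
python3 f.py 4
```

```text
[ 1.1035 -0.5749  4.5047  0.0971] [4.9 4.8 4.3 4. ] [ 0.5978 -0.0734  0.0971] 16.9
```

In the tool's units: 0.4 cm is 0.0067, 0.35 cm is 0.0058.

Call:
{"fn": "play_rows", "kwargs": {"plan": "0 0 0 0.0008 0 0 0; 0 0 0 0.0017 0 0 0; 0 0 0 0.0025 0 0 0; 0 0 0 0.0033 0 0 0; 0 0 0 0.0042 0 0 0; 0 0 0 0.005 0 0 0; 0 0 0 0.0058 0 0 0; 0 0 0 0.0067 0 0 0; 0 0 0 0.0067 0 0 0; 0 0 0 0.0067 0 0 0"}}

```text
clock: 17.73
ee_pos: [0.5978, -0.073, 0.0934]
orientation: [180.0, -0.1, 93.5]
contact_force: [0.1, 2.8, 7.6]
finger_gap: 0.002
grasp_force: 3.5
```

```bash
python3 f.py 4
```

```text
[-0.2208  2.1372  7.9824  0.0934] [8.2 7.9 7.9 7.9] [ 0.5978 -0.073   0.0934] 17.9333
```

Force jumped 3.5 N over the last 4 mm, so the tray is on the stop. I'll add 1 mm and hold.

In the tool's units: 0.1 cm is 0.0017, 0.06 cm is 0.001.

Call:
{"fn": "play_rows", "kwargs": {"plan": "0 0 0 0.0005 0 0 0; 0 0 0 0.001 0 0 0; 0 0 0 0.0017 0 0 0; 0 0 0 0.0017 0 0 0; 0 0 0 0.0017 0 0 0; 0 0 0 0.0017 0 0 0; 0 0 0 0.0017 0 0 0; 0 0 0 0.0017 0 0 0; 0 0 0 0.0017 0 0 0; 0 0 0 0.0017 0 0 0"}}

```text
clock: 18.77
ee_pos: [0.5978, -0.0729, 0.0925]
orientation: [180.0, -0.1, 93.5]
contact_force: [0.1, 1.6, 9.1]
finger_gap: -0.003
grasp_force: 4.2
```

Call:
{"fn": "play_rows", "kwargs": {"plan": "0 0 0 0 0 0 0; 0 0 0 0 0 0 0; 0 0 0 0 0 0 0; 0 0 0 0 0 0 0; 0 0 0 0 0 0 0; 0 0 0 0 0 0 0; 0 0 0 0 0 0 0; 0 0 0 0 0 0 0; 0 0 0 0 0 0 0; 0 0 0 0 0 0 0"}}

```text
clock: 19.6
ee_pos: [0.5979, -0.0729, 0.0925]
orientation: [180.0, -0.1, 93.5]
contact_force: [-0.1, 1.7, 9.6]
finger_gap: -0.002
grasp_force: 4.2
```

```bash
python3 f.py 6; python3 -c "
from h import *
grab('scene','s2');grab('wrist','w8')
a=cv2.resize(load('s2')['img'][160:320,170:370],(750,600));cv2.imwrite('pics/s2z.png',a[:,:,::-1])"
```

```text
[-0.5392  2.1884  9.394   0.0925] [10.2  9.4  9.1  9.8  8.3  9.5] [ 0.5978 -0.0729  0.0925] 19.9
```

View pics/s2z.png

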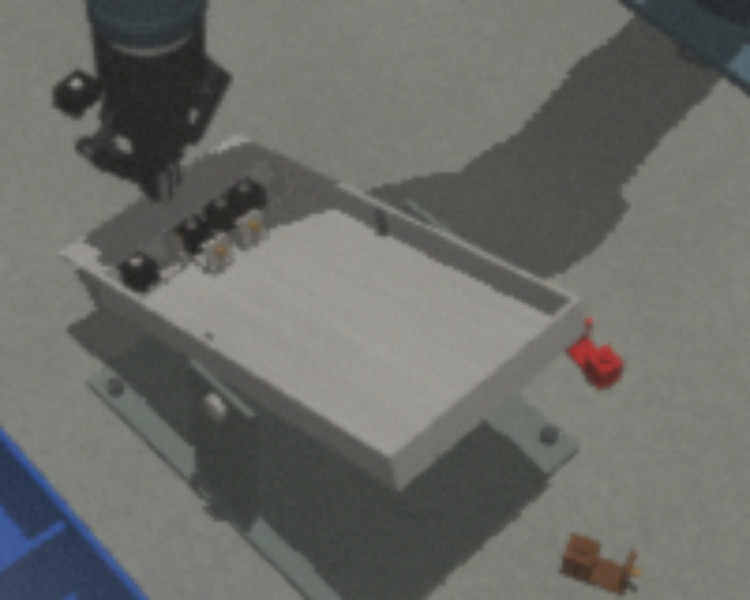

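All four brackets lie against the lip end. I'm easing the tray up.

Call:
{"fn": "play_rows", "kwargs": {"plan": "0 0 0 -0.0017 0 0 0; 0 0 0 -0.005 0 0 0; 0 0 0 -0.01 0 0 0; 0 0 0 -0.015 0 0 0; 0 0 0 -0.02 0 0 0; 0 0 0 -0.025 0 0 0; 0 0 0 -0.03 0 0 0; 0 0 0 -0.035 0 0 0; 0 0 0 -0.04 0 0 0; 0 0 0 -0.045 0 0 0"}}

```text
clock: 20.83
ee_pos: [0.5977, -0.0746, 0.1195]
orientation: [180.0, 0.0, 93.5]
contact_force: [1.3, -2.4, 4.2]
finger_gap: -0.002
grasp_force: 2.1
```

In the tool's units: -2.5 cm is -0.0417, -2.4 cm is -0.04.

Call:
{"fn": "play_rows", "kwargs": {"plan": "0 0 0 -0.005 0 0 0; 0 0 0 -0.01 0 0 0; 0 0 0 -0.015 0 0 0; 0 0 0 -0.02 0 0 0; 0 0 0 -0.025 0 0 0; 0 0 0 -0.03 0 0 0; 0 0 0 -0.035 0 0 0; 0 0 0 -0.0383 0 0 0; 0 0 0 -0.04 0 0 0; 0 0 0 -0.0417 0 0 0"}}

```text
clock: 21.67
ee_pos: [0.5975, -0.0727, 0.144]
orientation: [-180.0, -0.1, 93.5]
contact_force: [-0.5, 2.2, 2.5]
finger_gap: -0.003
grasp_force: 1.4
```

In the tool's units: -1.2 cm is -0.02, -1 cm is -0.0167.

Call:
{"fn": "play_rows", "kwargs": {"plan": "0 0 0 -0.0017 0 0 0; 0 0 0 -0.0033 0 0 0; 0 0 0 -0.005 0 0 0; 0 0 0 -0.0067 0 0 0; 0 0 0 -0.0083 0 0 0; 0 0 0 -0.01 0 0 0; 0 0 0 -0.0117 0 0 0; 0 0 0 -0.0133 0 0 0; 0 0 0 -0.0167 0 0 0; 0 0 0 -0.02 0 0 0"}}

```text
clock: 22.5
ee_pos: [0.5976, -0.074, 0.1561]
orientation: [-180.0, 0.0, 93.5]
contact_force: [0.7, 0.4, -0.3]
finger_gap: 0.0
grasp_force: 0.0
```

```bash
python3 f.py 4
```

```text
[0.1596 0.2065 0.3596 0.1564] [ 0.7  0.4 -0.3  0.7] [ 0.5978 -0.0738  0.1562] 22.7
```

Contact is lost at the level height. I'm retreating up and checking the tray.

Call:
{"fn": "play_rows", "kwargs": {"plan": "0 0 0 -0.0333 0 0 0; 0 0 0 -0.0667 0 0 0; 0 0 0 -0.1167 0 0 0; 0 0 0 -0.1667 0 0 0; 0 0 0 -0.2167 0 0 0; 0 0 0 -0.2167 0 0 0; 0 0 0 -0.2167 0 0 0; 0 0 0 -0.2167 0 0 0; 0 0 0 -0.2167 0 0 0; 0 0 0 -0.2167 0 0 0"}}

```text
clock: 23.53
ee_pos: [0.5969, -0.0737, 0.2847]
orientation: [-179.9, -0.0, 93.5]
contact_force: [-0.5, -0.6, -0.6]
finger_gap: -0.001
grasp_force: 0.0
```

```bash
python3 -c "
from h import *
grab('scene','s3')
a=cv2.resize(load('s3')['img'][140:320,145:385],(800,600));cv2.imwrite('pics/s3z.png',a[:,:,::-1])
S=load('s3')
for p in([.5892,.076,.124],[.5,.065,.148],[.676,.076,.148],[.5158,-.0873,.148],[.6806,-.0763,.148]):
  u=proj(S,p);print(p,((u-[145,140])*800/240).round())"
```

```text
[0.5892, 0.076, 0.124] [350. 318.]
[0.5, 0.065, 0.148] [429. 232.]
[0.676, 0.076, 0.148] [258. 359.]
[0.5158, -0.0873, 0.148] [290. 134.]
[0.6806, -0.0763, 0.148] [132. 239.]
```

View pics/s3z.png

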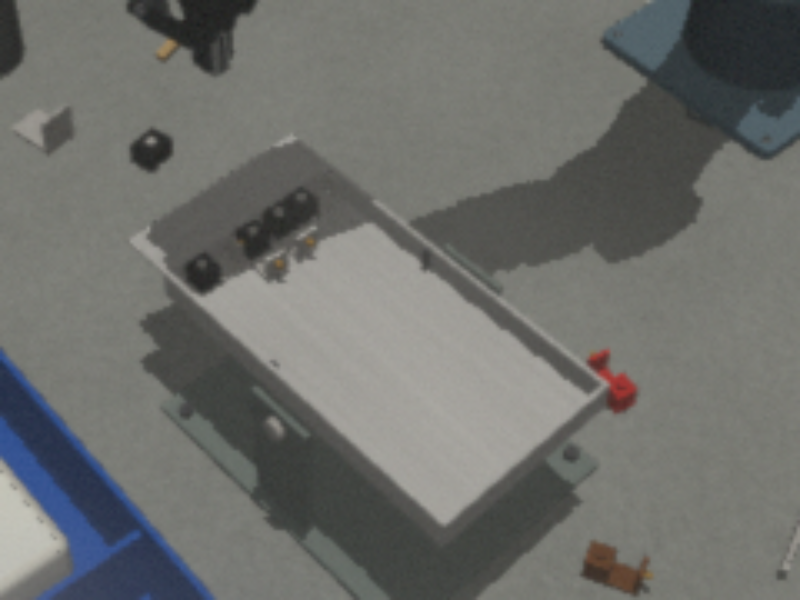

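The tray is level, with its lip corners at the predicted pixels. All four brackets are well past the ribs at (203,272), (253,237), (279,218) and (303,203), and the bystanders haven't moved.

```bash
python3 -c "
from workcell import job; print(job.job_done())"
```

```text
the job is handed in; nothing more can be done
None
```

The job is handed in: the stray bracket went into the tray, the tray was pressed onto its stop and held for about 2 s, all four brackets slid to the lip end, and the tray was eased back level; no verdict came back.

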